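Close the adjustable wrench on the gland nut and bring the nut to its mark

ROBOT

A 6-joint arm with a two-finger parallel gripper is mounted at the origin on the work surface; the furniture and walls round the work are solid. World frame = base frame: x ahead of the robot, y to its left, z up, the work surface at z = 0. Lengths are in m, angles in rad, forces in N, time in s.
With the tool pointing down it reaches from about 0.35 to 0.925 m from the base axis. Payload 6.4 kg.
Tool frame: the origin (TCP) lies on the centre line of the jaws, within the pads' length; the fingertips stand 19 mm ahead of it and the grasp point (between the pads) is the TCP; z points along the fingers, y is the line along which they close (so a half turn about z gives the same grasp; the last joint's range is limited). The gripper opens to 94 mm and grips with 3 to 60 N. Pads are 16 mm wide; open, the fingers measure 119 mm over their backs; the gripper's body (75 mm by 177 mm) begins 78 mm behind the grasp point.
Start: joints at [-0.174, 0.245, 1.558, -0, 1.339, -0.174], TCP at [0.65, 0, 0.201] pointing down, gripper open.
Joint ranges: [-3.13, 3.13], [-1.02, 2.26], [0.13, 2.54], [-0.95, 4.09], [0.21, 2.88], [-2.74, 2.74]. Speed limits (rad/s): [2.57, 2.57, 3.14, 3.14, 3.14, 3.14].

INTERFACE

Orientations are given as a unit quaternion [x, y, z, w].
In Python, from plant import ctrl gives the robot as it stands.
- The arm moves only by the tool play_rows, never from a script. Its argument "moves" is a list of rows, each a list of 7 numbers: the closure, from 0 (fully open) to 1 (shut), then the shift along the tool's x, y, z in cm, then the turn, a rotation vector about the tool's x, y, z in rad. A call has 1 to 8 rows; each row is the pose to reach, as a shift and turn from the pose commanded when the call began, along the tool's axes at that moment; what a row does not reach only later rows make up. A row lasts 1/12 s, in which the tool goes at most 41.7 mm and 7.16 degrees, less where a joint would pass 70% of its speed; a pose out of reach is approached as far as the arm can. A call with a gripper value outside its range is refused whole. The fingers move at their own pace and stop on an object; the grip force is fixed at half the most. Time passes only in rows, so rows that repeat a pose let the fingers close. It gives the time, the measured TCP pose, the force, the opening and the grip force at its end, in the units of the state.
- ctrl.get_obs(): the state, without advancing time (a new reading comes with each control period).
- ctrl.capture(name): name is "scene" or "side" or "wrist"; returns a dict with "img" (400x640x3 uint8, blue, green, red), "depth" (400x640 float32, m along the optical axis (not along the pixel's ray), 0 where there is no reading), "fx", "fy", "cx", "cy" (pixels), "cam_to_world" (4x4, takes a point from camera to world coordinates). Camera axes: x right, y up, looking along -z (the intrinsics and any distortion apply to the point x, -y, -z); pixel columns grow to the right and rows downward; lengths in m; the calibration is good to about 2 mm. The wrist camera is an equidistant fisheye: a pixel r from the principal point sees the ray r / f radians off the axis. A picture is of the moment at which its call begins.
- ctrl.hand_in(): hands the job in; it is judged then, once.
The state is a dict: "time_s": time; "joint_pos": joint angles; "dq": joint speeds; "joint_torque": joint torques, N m; "tool_pos": TCP position; "tcp_rot": TCP orientation; "force": force on the tool from outside, world axes, zero at the start; "ft_torque": the same for the moment, N m; "gripper_width": opening from 0.0 (shut) to 1.0 (fully open); "gripper_force": force on a finger pad.
Only numpy, scipy, OpenCV 4.12 (cv2) and the standard library are available. Lean on these libraries where they do the work, as an engineer would, in place of code of your own. Each camera call takes 0.05 s, during which the arm holds its last target. There are 200 camera calls.

TASK

The adjustable wrench lies with its jaws open round the brass gland nut of the valve block. By rolling the wrench's worm, close its sliding jaw until both jaws grip the nut snugly, then swing the handle to turn the nut clockwise (seen from above) until the red line on the nut points along the red line on the block, to within 5 degrees. Be gentle with the wrench, never pressing on it with more than 50 N, do not push the sliding jaw or the nut directly, leave the wrench gripping the nut with the nut at its mark, and leave the other things where they are.

Things in the scene. Friction and masses are not known exactly. Their poses are not given: they have to be found in the camera images.
- block: fixed aluminium valve block, 150 x 120 x 30 mm. Origin: on the nut's vertical axis, at the worktop; it reaches 60 mm to its +x, 90 mm to its -x, 60 mm to either side (y), and its top is 30 mm up. A red line on its top, 24 to 56 mm from the nut's axis, runs outward along the block's +x: the direction to which the nut's line must be turned.
- nut: brass hexagon nut on the block, 24 mm across flats, 27.7 across corners, 16 high. Origin: on its axis at its underside, 0.5 mm over the block; z up. Flats face its +y and -y; a red line on its top points along its +x, at the start 30 to 55 degrees anticlockwise (from above) of the block's +x. It turns only about z, with a steady friction of 0.25 N m, and stays where left.
- wrench: loose steel adjustable wrench, 0.35 kg, flat on the block round the nut, axes within 2 deg of the nut's. Origin: underside, where the nut's centre sits when snug; z up, handle to -x, mouth to +x. Fixed jaw's face at y = -12 mm, throat at x = -15.5. Head 15 mm thick, x +14 to -74, y -25 to +22. Handle x -85 to -178, 23 wide, 12 thick. Clockwise: handle moves to the wrench's +y.
- handle (a point): point in the middle of the wrench's handle, 130 mm from the nut's centre, at x = -130, y = 0, z = 6 mm in the wrench's frame (half-way through its thickness); same axes as the wrench. At the start and at the end it juts past the block's edge, with 30 mm free below the handle.
- jaw: the wrench's dark sliding jaw, 26 x 11 x 14.5 mm. Origin: foot of its flat inner face, which faces the wrench's -y. Its y in the wrench's frame: +15.5 to +18.5 mm at the start, +12 mm when snug on the nut (opening 24 mm). Only the worm moves it, 1 mm per radian, and it stays where the worm leaves it. After the jaw meets the nut, it draws the fixed jaw up to the nut too.
- worm: dark knurled worm wheel, 21 mm diameter, 22 long, along the wrench's y at x = -42 mm. Origin: its centre, 43.5 mm above the worktop; top at 54 mm, 9 mm proud of the head. It does not give, so lower the fingertip on its top (not its flank) slowly. Dragging its top towards the nut closes the jaw: 3.5 N of drag, so press 7 to 15 N. It takes 3.5 to 6.5 rad, so several passes. When snug it stops and the fingertip slips on it: the drag force rises.
- blue_carton: blue cardboard carton, 65 x 110 x 150 mm, at the back right; a bystander, to be left alone. Origin: middle of its underside.
- amber_flask: small conical flask with amber content, 52 mm wide, 85 mm high, at the back; a bystander, to be left alone. Origin: middle of its underside.
- foil_flask: small flask wrapped in foil, 58 mm wide, 108 mm high, at the back; a bystander, to be left alone. Origin: middle of its underside.
- notebook: dark green notebook, 210 x 150 x 12 mm, on the left; a bystander, to be left alone. Origin: middle of its underside.
- rubber_bulb: red rubber pipette bulb, 51 mm wide, 76 mm high, near the robot on the right; a bystander, to be left alone. Origin: middle of its underside.
- amber_flask_b: small conical flask with amber content, 52 mm wide, 85 mm high, on the right; a bystander, to be left alone. Origin: middle of its underside.

How it is judged:
On the way, in this order (a step that is already met when the one before it is completed fails the run):
1. the worm has been rolled until the sliding jaw presses on the nut (over 4 N) with the jaws within 0.8 mm of the nut's width, the nut still more than 20 degrees from its mark (y of jaw in the frame of wrench below 0.0128 m and contact force between jaw and nut above 4 N and angle between the x axis of nut and the x axis of block, either way round above 0.35 rad), for 0.2 s.
2. the nut has been turned to its mark (within 5.5 degrees) (angle between the x axis of nut and the x axis of block, either way round below 0.096 rad), for 0.1 s.
At the end, for the whole second after the job is handed in: The nut's red line agrees with the block's to within 0.1 rad (about 5.5 degrees); the wrench is still on the nut (centre within 6 mm, turned at most 0.15 rad against it), lies flat (within 0.08 rad) and at rest; its sliding jaw is still closed to within 1 mm of the nut's width (angle between the x axis of nut and the x axis of block, either way round below 0.1 rad and y of jaw in the frame of wrench below 0.013 m and horizontal distance between wrench and nut below 0.006 m and angle between wrench's own z axis and vertical below 0.08 rad and angle between the x axis of wrench and the x axis of nut, either way round below 0.15 rad and linear speed of wrench below 0.02 m/s); the robot touches nothing.
It fails at once if the fingers press on the wrench with more than 50 N (contact force between the fingers and wrench above 50 N).
It fails at once if the sliding jaw is pushed by the fingers (over 5 N) (contact force between the fingers and jaw above 5 N).
It fails at once if the nut is pushed by the fingers (over 5 N) (contact force between the fingers and nut above 5 N).
It fails at once if another thing on the worktop is moved by more than 20 mm (distance of any of blue_carton, amber_flask, foil_flask, notebook, rubber_bulb, amber_flask_b from where it was at the start of the episode above 0.02 m).
It also fails if it takes over 72 s, if anything falls off the work surface, if the arm or the gripper's body presses on something with over 40 N, if the wrist force passes 120 N, or if a joint passes its speed limit or range.

## Working session

There is one attempt and no reset: what is moved stays moved. The work goes in short steps, Python scripts to look and compute and a tool call to move; the robot and the scene stay as the last step left them, time stands still between calls to the robot, and variables do not carry over. Pictures are saved under pics/ and viewed, at most 10 in all, crops included, and the job is handed in when it is done.

Besides the shell and the picture viewer there is one more tool, called after "Request:" as name([rows], argument=value, ...), one row to a line, values as JSON. play_rows: Moves the arm, as the interface text tells. Its arguments: {"type":"object","properties":{"moves":{"type":"array"}},"required":["moves"]}

```bash
mkdir -p pics; ls; cat > h.py <<'E'
import numpy as np, cv2
from plant import ctrl
def cap(n,crop=None,s=1,out=None):
    c=ctrl.capture(n)
    np.savez('pics/'+out+'.npz',**c)
    im=c['img']
    if crop: a,b,d,e=crop; im=im[b:e,a:d]
    cv2.imwrite('pics/'+out+'.png',cv2.resize(im,None,fx=s,fy=s,interpolation=cv2.INTER_CUBIC))
    return c
def ray(c,u,v,fish):
    x=(u-c['cx'])/c['fx'];y=(v-c['cy'])/c['fy']
    if fish:
        r=np.hypot(x,y);k=np.sin(r)/r if r>1e-9 else 1
        d=np.array([x*k,-y*k,-np.cos(r)])
    else: d=np.array([x,-y,-1.])
    M=c['cam_to_world'];return M[:3,3],M[:3,:3]@d
def atz(c,u,v,z,fish=False):
    o,d=ray(c,u,v,fish);return (o+d*(z-o[2])/d[2]).round(4)
E
python3 - <<'E'
from h import *
o=ctrl.get_obs();print(o)
c=cap('scene',out='s0');print(c['fx'],c['cx'],c['cam_to_world'])
c=cap('wrist',out='w0');print(c['fx'],c['cx'],c['cam_to_world'])
E
```

```text
pics
{'time_s': 0.0, 'joint_pos': array([-1.74102619e-01,  2.45814588e-01,  1.55901335e+00, -2.68912528e-05,
        1.33866130e+00, -1.74101968e-01]), 'dq': array([ 0.00120497, -0.0010388 ,  0.0001852 , -0.0011083 , -0.00035399,
        0.00011837]), 'joint_torque': array([ 8.38778797e-04, -4.15839279e+01, -3.14599335e+01,  6.84806099e-02,
        3.33599187e-02, -1.41738678e-04]), 'tool_pos': array([6.49395430e-01, 1.02992245e-04, 2.00245387e-01]), 'tcp_rot': array([ 7.07104497e-01,  7.07108429e-01, -5.54964433e-04, -7.69051548e-04]), 'force': array([-0.30504976, -0.06443803,  0.54577419]), 'ft_torque': array([-0.02240692, -0.03218606, -0.0403582 ]), 'gripper_force': 0.0, 'gripper_width': 1.003832998711042}
475.5939831105227 322.86989921056824 [[ 0.69039379  0.43397897 -0.57880798 -0.21254998]
 [-0.72334783  0.40177786 -0.56155362 -0.73824629]
 [-0.01115023  0.80637262  0.59130268  0.84759227]
 [ 0.          0.          0.          1.        ]]
309.70691628693146 318.6279972740888 [[ 9.99996564e-01 -1.49260054e-03  2.15488882e-03  6.49503366e-01]
 [ 8.63913271e-04  9.63788022e-01  2.66668151e-01  7.83692228e-02]
 [-2.47488506e-03 -2.66665373e-01  9.63786000e-01  3.84071558e-01]
 [ 0.00000000e+00  0.00000000e+00  0.00000000e+00  1.00000000e+00]]
```

View pics/s0.png

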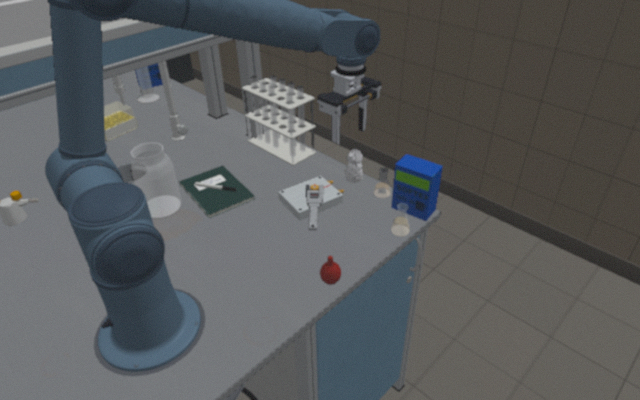

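View pics/w0.png

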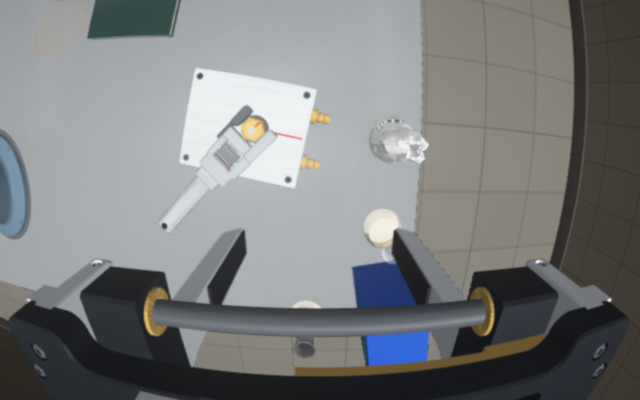

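The wrist picture shows the block with the nut at about (253,129), the block's red line running (275,134) to (301,138), the worm at about (229,156) and the handle end at (165,226). I'll crop for a closer look.

```bash
python3 - <<'E'
from h import *
c=dict(np.load('pics/w0.npz'))
cv2.imwrite('pics/w0c.png',cv2.resize(c['img'][60:240,150:330],None,fx=3.3,fy=3.3,interpolation=cv2.INTER_CUBIC))
n=atz(c,253,129,.0465,1);a=atz(c,275,134,.03,1);b=atz(c,301,138,.03,1);w=atz(c,229,156,.054,1);e=atz(c,165,226,.042,1)
print(n,a,b,w,e)
for p in [(253,129),(229,156),(185,205),(165,226)]: print(atz(c,*p,.0465,1))
E
```

```text
[0.5766 0.0646 0.0465] [0.5987 0.0575 0.03  ] [0.6285 0.0525 0.03  ] [0.5499 0.0361 0.054 ] [ 0.4506 -0.0527  0.042 ]
[0.5766 0.0646 0.0465]
[0.5477 0.0351 0.0465]
[ 0.4864 -0.0229  0.0465]
[ 0.4532 -0.051   0.0465]
```

View pics/w0c.png

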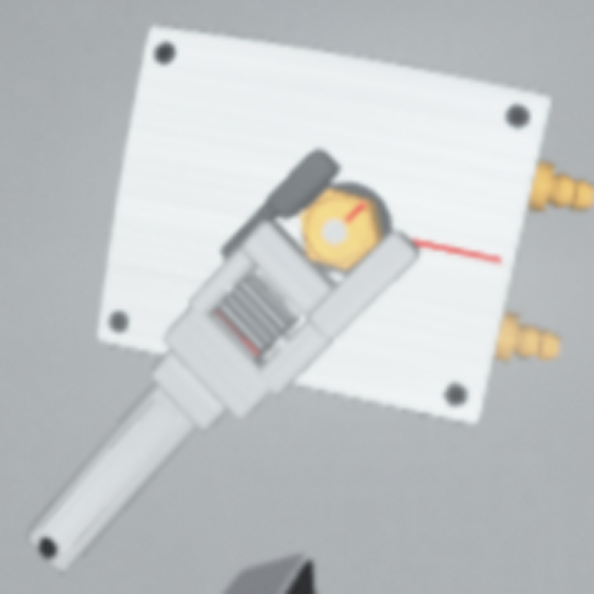

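The crop shows the nut centre at full-image (253,130), the nut line at about 40° and the worm at (228,156). The wrench yaw is about 43° and the block's +x is at about -9.5°, so the turn is about 52°. Next I move above the worm with the fingers closed and tool y along the wrench.

Request:
play_rows([
  [1, 0.4, -1.3, 1, 0, 0, -0.1],
  [1, 0.8, -2.7, 2, 0, 0, -0.2],
  [1, 1.2, -4, 3.5, 0, 0, -0.3],
  [1, 1.6, -5.4, 5, 0, 0, -0.4],
  [1, 2, -6.7, 6.5, 0, 0, -0.5],
  [1, 2.4, -8, 7.5, 0, 0, -0.6],
  [1, 2.8, -9.4, 8, 0, 0, -0.7],
  [1, 3, -10.7, 8.5, 0, 0, -0.75],
])

```text
time_s: 0.77
tool_pos: [0.5414, 0.0305, 0.115]
tcp_rot: [0.397, 0.918, -0.0, -0.001]
force: [0.4, -0.8, -0.7]
gripper_width: 0.47
gripper_force: 0.0
```

Request:
play_rows([
  [1, 0, 0, 0, 0, 0, 0],
  [1, 0, 0, 0, 0, 0, 0],
  [1, 0, 0, 0, 0, 0, 0],
  [1, 0, 0, 0, 0, 0, 0],
])

```text
time_s: 1.1
tool_pos: [0.5441, 0.0297, 0.117]
tcp_rot: [0.399, 0.917, 0.0, 0.001]
force: [-0.5, 0.4, -0.4]
gripper_width: 0.185
gripper_force: 0.0
```

```bash
python3 - <<'E'
from h import *
c=cap('wrist',(100,0,540,400),1.5,'w1')
c=cap('side',out='d1')
E
```

```text
(no output)
```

View pics/w1.png

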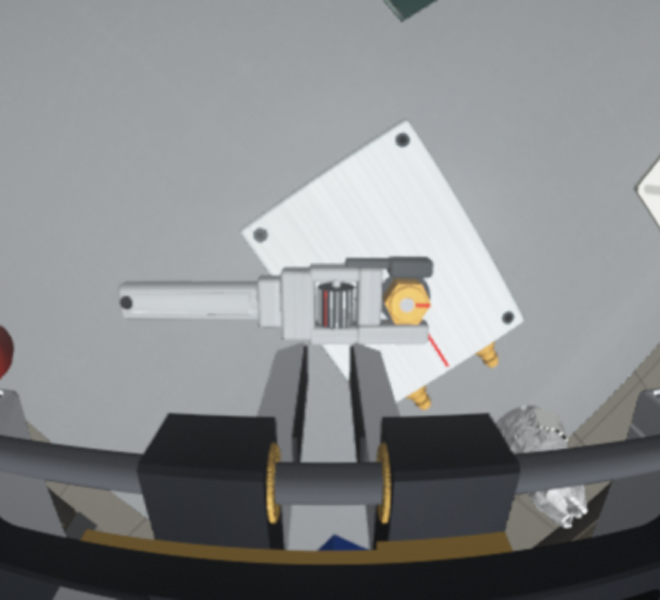

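The wrist crop shows the wrench lying horizontally, aligned with tool y. The worm is at crop (338,305), the nut at (407,304) and the handle end at (126,302).

```bash
cat >> h.py <<'E'
from scipy.spatial.transform import Rotation as R
def tool(p,o=None):
    o=o or ctrl.get_obs(); return (R.from_quat(o['tcp_rot']).inv().apply(np.array(p)-o['tool_pos'])*100).round(2)
E
python3 - <<'E'
from h import *
c=dict(np.load('pics/w1.npz'))
f=lambda u,v,z:atz(c,100+u/1.5,v/1.5,z,1)
w=f(338,305,.053);n=f(407,304,.0465);e=f(126,302,.042);a=f(430,335,.03);b=f(447,366,.03)
print(w,n,e,a,b)
print(tool(w),tool(n),np.degrees(np.arctan2(*(n-e)[1::-1])),np.degrees(np.arctan2(*(b-a)[1::-1])),np.degrees(np.arctan2(*(b-n)[1::-1])))
print(tool(f(418,305,.0465)))
o=ctrl.get_obs();print(o['tool_pos'],o['gripper_width'])
E
```

```text
[0.5443 0.038  0.053 ] [0.5744 0.0643 0.0465] [ 0.4499 -0.052   0.042 ] [0.6054 0.0587 0.03  ] [0.6297 0.0517 0.03  ]
[0.58 0.59 6.38] [0.45 4.58 7.04] 43.04965152677709 -16.069884090718325 -12.835609486401431
[0.38 5.23 7.04]
[0.54387999 0.02978218 0.11683565] 0.09740193894202526
```

Request:
play_rows([
  [1, 0.5, -0.3, 1, 0, 0, 0],
  [1, 0.5, -0.3, 2.2, 0, 0, 0],
  [1, 0.5, -0.3, 3.2, 0, 0, 0],
  [1, 0.5, -0.3, 3.7, 0, 0, 0],
  [1, 0.5, -0.3, 3.9, 0, 0, 0],
  [1, 0.5, -0.3, 3.9, 0, 0, 0],
])

```text
time_s: 1.7
tool_pos: [0.5368, 0.0317, 0.0762]
tcp_rot: [0.399, 0.917, -0.0, -0.001]
force: [0.0, 0.3, 0.7]
gripper_width: 0.004
gripper_force: 0.0
```

Request:
play_rows([
  [1, 0, 0, 0.05, 0, 0, 0],
  [1, 0, 0, 0.1, 0, 0, 0],
  [1, 0, 0, 0.15, 0, 0, 0],
  [1, 0, 0, 0.2, 0, 0, 0],
  [1, 0, 0, 0.25, 0, 0, 0],
  [1, 0, 0, 0.3, 0, 0, 0],
  [1, 0, 0, 0.3, 0, 0, 0],
])

```text
time_s: 2.28
tool_pos: [0.5374, 0.0316, 0.0743]
tcp_rot: [0.399, 0.917, 0.0, -0.0]
force: [-0.1, 0.2, 0.5]
gripper_width: 0.006
gripper_force: 0.0
```

Request:
play_rows([
  [1, 0, 0, 0.03, 0, 0, 0],
  [1, 0, 0, 0.06, 0, 0, 0],
  [1, 0, 0, 0.1, 0, 0, 0],
  [1, 0, 0, 0.13, 0, 0, 0],
  [1, 0, 0, 0.13, 0, 0, 0],
  [1, 0, 0, 0.13, 0, 0, 0],
])

```text
time_s: 2.78
tool_pos: [0.5374, 0.0316, 0.073]
tcp_rot: [0.399, 0.917, -0.0, -0.0]
force: [-0.2, -0.1, -0.3]
gripper_width: 0.005
gripper_force: 0.0
```

Request:
play_rows([
  [1, 0, 0, 0.02, 0, 0, 0],
  [1, 0, 0, 0.04, 0, 0, 0],
  [1, 0, 0, 0.06, 0, 0, 0],
  [1, 0, 0, 0.06, 0, 0, 0],
])

```text
time_s: 3.12
tool_pos: [0.5374, 0.0316, 0.0724]
tcp_rot: [0.399, 0.917, -0.0, -0.0]
force: [-0.0, -0.0, 0.7]
gripper_width: 0.007
gripper_force: 0.0
```

Request:
play_rows([
  [1, 0, 0.2, -0.05, 0, 0, 0],
  [1, 0, 0.3, -0.05, 0, 0, 0],
  [1, 0, 0.3, 0, 0, 0, 0],
  [1, 0, 0.3, 0.03, 0, 0, 0],
  [1, 0, 0.3, 0.05, 0, 0, 0],
  [1, 0, 0.3, 0.05, 0, 0, 0],
])

```text
time_s: 3.62
tool_pos: [0.5395, 0.0337, 0.0718]
tcp_rot: [0.399, 0.917, -0.0, -0.0]
force: [-0.2, 0.7, 0.5]
gripper_width: 0.005
gripper_force: 0.0
```

```bash
python3 - <<'E'
from h import *
c=cap('side',out='d2')
M=c['cam_to_world'];p=np.linalg.inv(M)@np.array([.544,.038,.05,1]);u=c['cx']-c['fx']*p[0]/p[2];v=c['cy']+c['fy']*p[1]/p[2];print(u,v,M[:3,3])
u,v=int(u),int(v)
cv2.imwrite('pics/d2c.png',cv2.resize(c['img'][max(0,v-60):v+60,max(0,u-80):u+80],None,fx=5,fy=5,interpolation=cv2.INTER_CUBIC))
E
```

```text
335.6773944254252 211.13738056791024 [0.21066706 0.4638928  0.71170154]
```

View pics/d2c.png

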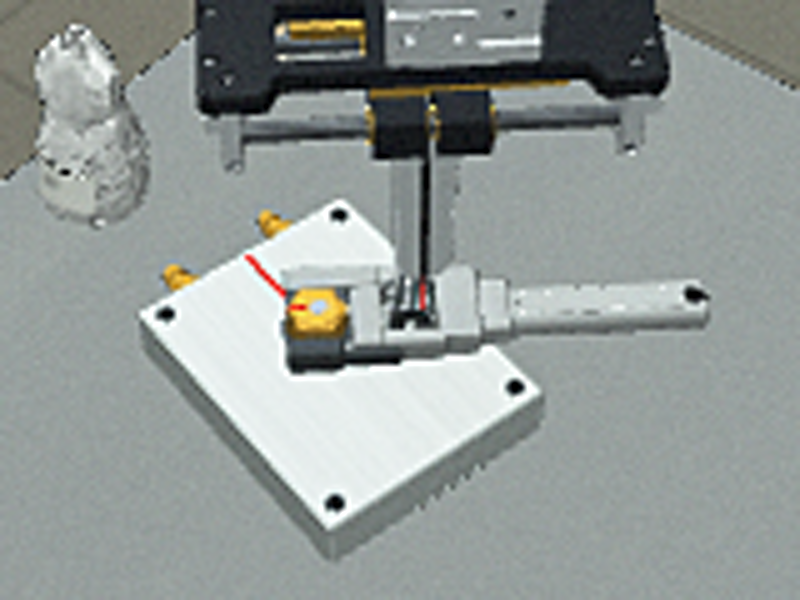

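```bash
python3 - <<'E'
from h import *
c=dict(np.load('pics/d2.npz'));o=ctrl.get_obs();r=R.from_quat(o['tcp_rot'])
print(o['tool_pos'],o['force'])
def pr(P):
    p=np.linalg.inv(c['cam_to_world'])@np.append(P,1);return ((c['cx']-c['fx']*p[0]/p[2]-255)*5).round(),((c['cy']+c['fy']*p[1]/p[2]-151)*5).round()
for dx in(-8,0,8):
  for dy in(-12,0,12): print(dx,dy,pr(o['tool_pos']+r.apply([dx/1e3,dy/1e3,.019])))
f=lambda u,v,z:atz(c,255+u/5,151+v/5,z)
print(tool(f(320,307,.0465)),tool(f(415,305,.050)), tool(f(692,293,.042)),tool(f(415,284,.054)))
d=c['depth'];
for v in range(270,330,6): print(v,[round(float(d[151+v//5,255+u//5]),4) for u in (400,415,430)])
E
```

```text
[0.53954333 0.03366079 0.07188073] [ 0.13557854  0.40899687 -0.39493498]
-8 -12 (np.float64(443.0), np.float64(281.0))
-8 0 (np.float64(416.0), np.float64(282.0))
-8 12 (np.float64(389.0), np.float64(283.0))
0 -12 (np.float64(444.0), np.float64(294.0))
0 0 (np.float64(417.0), np.float64(296.0))
0 12 (np.float64(390.0), np.float64(297.0))
8 -12 (np.float64(446.0), np.float64(308.0))
8 0 (np.float64(419.0), np.float64(310.0))
8 12 (np.float64(392.0), np.float64(311.0))
[-0.14  4.36  2.54] [0.3  0.12 2.19] [ -0.25 -12.49   2.99] [-0.59  0.06  1.79]
270 [0.872, 0.8276, 0.8245]
276 [0.8601, 0.829, 0.8291]
282 [0.8587, 0.8583, 0.869]
288 [0.8586, 0.8556, 0.8728]
294 [0.8543, 0.8549, 0.8781]
300 [0.8542, 0.8503, 0.8578]
306 [0.8486, 0.8469, 0.8591]
312 [0.8482, 0.8516, 0.8544]
318 [0.8508, 0.8499, 0.8528]
324 [0.8564, 0.8541, 0.8538]
```

```bash
python3 - <<'E'
from h import *
c=dict(np.load('pics/d2.npz'));d=c['depth'];o=ctrl.get_obs()
def P(u,v):
    o_,r=ray(c,u,v,False);return o_+r*d[v,u]
for v in range(198,218):
  print(v,[(P(u,v)*1000).round().astype(int).tolist()+tool(P(u,v),o).tolist() for u in (336,338,342)])
E
```

```text
198 [[539, 44, 103, 0.74, 0.66, -3.09], [537, 40, 102, 0.66, 0.23, -2.98], [529, 37, 105, 0.98, -0.59, -3.28]]
199 [[539, 44, 100, 0.73, 0.66, -2.77], [537, 40, 98, 0.67, 0.22, -2.66], [530, 35, 99, 0.79, -0.62, -2.73]]
200 [[539, 44, 98, 0.86, 0.66, -2.59], [536, 41, 97, 0.82, 0.23, -2.51], [529, 36, 97, 0.87, -0.62, -2.5]]
201 [[538, 45, 95, 0.9, 0.66, -2.3], [536, 41, 93, 0.74, 0.22, -2.09], [529, 36, 94, 0.89, -0.62, -2.2]]
202 [[539, 43, 90, 0.72, 0.65, -1.78], [535, 42, 92, 0.97, 0.24, -2.03], [530, 35, 89, 0.74, -0.64, -1.7]]
203 [[538, 44, 88, 0.87, 0.65, -1.61], [535, 41, 88, 0.86, 0.22, -1.57], [529, 35, 87, 0.84, -0.64, -1.49]]
204 [[539, 44, 84, 0.83, 0.65, -1.24], [535, 42, 85, 0.91, 0.22, -1.3], [529, 36, 84, 0.87, -0.65, -1.18]]
205 [[539, 44, 81, 0.81, 0.64, -0.88], [536, 40, 79, 0.69, 0.2, -0.7], [529, 36, 81, 0.89, -0.65, -0.88]]
206 [[551, 28, 53, -1.23, 0.46, 1.89], [536, 41, 76, 0.77, 0.2, -0.46], [546, 13, 44, -1.93, -0.97, 2.83]]
207 [[550, 30, 53, -0.96, 0.48, 1.91], [546, 27, 53, -0.94, 0.03, 1.93], [544, 14, 42, -1.76, -0.96, 2.98]]
208 [[547, 33, 54, -0.54,
[... 329 characters left out ...]
.9], [539, 36, 53, 0.24, 0.12, 1.9], [536, 25, 45, -0.35, -0.84, 2.69]]
212 [[540, 42, 53, 0.54, 0.59, 1.86], [536, 39, 54, 0.63, 0.16, 1.78], [535, 26, 43, -0.21, -0.83, 2.88]]
213 [[541, 41, 49, 0.46, 0.58, 2.3], [537, 38, 49, 0.5, 0.14, 2.29], [534, 27, 41, -0.11, -0.83, 3.12]]
214 [[539, 43, 48, 0.68, 0.6, 2.38], [535, 40, 49, 0.77, 0.16, 2.3], [530, 32, 45, 0.51, -0.76, 2.7]]
215 [[539, 43, 44, 0.66, 0.59, 2.76], [536, 40, 44, 0.68, 0.15, 2.77], [530, 33, 43, 0.63, -0.76, 2.91]]
216 [[537, 45, 45, 1.03, 0.62, 2.66], [211, 464, 712, 53.9, 5.26, -63.98], [527, 36, 44, 1.0, -0.73, 2.81]]
217 [[535, 48, 46, 1.34, 0.64, 2.62], [532, 44, 44, 1.26, 0.19, 2.76], [526, 38, 44, 1.26, -0.7, 2.83]]
```

The side crop shows the fingertips ending at crop row ~280 with a gap to the worm (rows 285 to 325). The depth puts the tips about 20 mm above the worm top. I'll lower gently, watching the force.

Request:
play_rows([
  [1, 0, 0, 0.05, 0, 0, 0],
  [1, 0, 0, 0.1, 0, 0, 0],
  [1, 0, 0, 0.15, 0, 0, 0],
  [1, 0, 0, 0.2, 0, 0, 0],
  [1, 0, 0, 0.25, 0, 0, 0],
  [1, 0, 0, 0.3, 0, 0, 0],
  [1, 0, 0, 0.35, 0, 0, 0],
  [1, 0, 0, 0.4, 0, 0, 0],
])

```text
time_s: 4.33
tool_pos: [0.5396, 0.0337, 0.0679]
tcp_rot: [0.399, 0.917, -0.0, -0.0]
force: [-0.5, 0.0, -0.5]
gripper_width: 0.002
gripper_force: 0.0
```

```bash
python3 - <<'E'
from h import *
c=ctrl.capture('side');d=c['depth'];o=ctrl.get_obs();print(o['tool_pos'],o['force'])
def P(u,v):
    o_,r=ray(c,u,v,False);return o_+r*d[v,u]
for u in range(330,350,1):
  q=[(v,tool(P(u,v),o)) for v in range(190,222)]
  q=[(v,p) for v,p in q if p[2]<1.5]
  print(u,q[-1] if q else None)
E
```

```text
[0.53950592 0.0336732  0.06778873] [-1.52256702 -1.55689036  0.79548809]
330 (210, array([ 53.91,   5.26, -64.38]))
331 None
332 (206, array([ 53.91,   5.26, -64.38]))
333 (199, array([-0.66,  1.19, -1.62]))
334 (211, array([0.27, 1.02, 1.38]))
335 (210, array([-0.02,  0.78,  1.4 ]))
336 (211, array([0.31, 0.58, 1.37]))
337 (212, array([0.52, 0.37, 1.48]))
338 (212, array([0.63, 0.16, 1.36]))
339 (209, array([-0.28, -0.14,  1.44]))
340 (207, array([ 0.88, -0.23, -0.63]))
341 (207, array([ 0.77, -0.46, -0.48]))
342 (206, array([ 0.69, -0.68, -0.72]))
343 (205, array([ 0.86, -0.87, -1.24]))
344 (205, array([ 0.71, -1.1 , -1.04]))
345 (200, array([ 0.8 , -1.26, -2.79]))
346 None
347 None
348 None
349 None
```

Request:
play_rows([
  [1, 0, 0, 0.12, 0, 0, 0],
  [1, 0, 0, 0.24, 0, 0, 0],
  [1, 0, 0, 0.36, 0, 0, 0],
  [1, 0, 0, 0.48, 0, 0, 0],
  [1, 0, 0, 0.6, 0, 0, 0],
  [1, 0, 0, 0.7, 0, 0, 0],
  [1, 0, 0, 0.8, 0, 0, 0],
  [1, 0, 0, 0.8, 0, 0, 0],
])

```text
time_s: 5.05
tool_pos: [0.5394, 0.0337, 0.0597]
tcp_rot: [0.399, 0.917, -0.0, -0.0]
force: [-0.3, -0.8, 2.3]
gripper_width: 0.003
gripper_force: 0.0
```

```bash
python3 - <<'E'
from h import *
c=cap('side',(255,151,415,271),5,'d3');d=c['depth'];o=ctrl.get_obs();print(o['tool_pos'],o['force'])
def P(u,v):
    o_,r=ray(c,u,v,False);return o_+r*d[v,u]
for u in range(333,346,1):
  print(u,[(v,tool(P(u,v),o).tolist()) for v in range(205,216,2)])
E
```

```text
[0.53950376 0.0336711  0.05981066] [-0.24114103 -1.0919753   0.15260833]
333 [(205, [-2.39, 1.06, 1.66]), (207, [-1.18, 1.14, 0.92]), (209, [-0.63, 1.18, 0.96]), (211, [0.07, 1.23, 0.81]), (213, [0.37, 1.25, 1.15]), (215, [0.57, 1.26, 1.61])]
334 [(205, [0.97, 1.09, -2.32]), (207, [0.79, 1.07, -1.43]), (209, [-0.4, 0.97, 0.7]), (211, [0.2, 1.02, 0.67]), (213, [0.47, 1.03, 1.05]), (215, [0.55, 1.03, 1.66])]
335 [(205, [0.74, 0.86, -2.03]), (207, [0.78, 0.85, -1.4]), (209, [-0.54, 0.74, 0.89]), (211, [0.29, 0.8, 0.58]), (213, [0.83, 0.84, 0.62]), (215, [0.52, 0.81, 1.71])]
336 [(205, [0.72, 0.64, -1.98]), (207, [0.72, 0.63, -1.3]), (209, [0.69, 0.62, -0.59]), (211, [0.36, 0.58, 0.51]), (213, [0.57, 0.59, 0.96]), (215, [0.84, 0.61, 1.33])]
337 [(205, [0.92, 0.44, -2.21]), (207, [0.76, 0.41, -1.34]), (209, [0.88, 0.42, -0.8]), (211, [0.33, 0.36, 0.57]), (213, [0.71, 0.38, 0.8]), (215, [0.56, 0.36, 1.7])]
338 [(205, [0.83, 0.21, -2.09]), (207, [0.8, 0.2, -1.37]), (209, [0.9, 0.2, -0.81]), (211, [0.29, 0.13, 0.64]), (213, [0.82, 0.17, 0.68]), (215, [0.61, 0.14, 1.65])]
339 [(205, [0.58, -0
[... 505 characters left out ...]
42 [(205, [0.75, -0.66, -1.93]), (207, [0.74, -0.68, -1.23]), (209, [-1.11, -0.9, 1.71]), (211, [-0.54, -0.86, 1.72]), (213, [0.09, -0.8, 1.66]), (215, [0.52, -0.77, 1.84])]
343 [(205, [0.7, -0.89, -1.85]), (207, [0.82, -0.89, -1.31]), (209, [-0.94, -1.11, 1.51]), (211, [-0.28, -1.05, 1.42]), (213, [0.26, -1.01, 1.46]), (215, [0.85, -0.96, 1.44])]
344 [(205, [0.88, -1.08, -2.04]), (207, [0.89, -1.1, -1.38]), (209, [-0.84, -1.33, 1.41]), (211, [-0.35, -1.29, 1.53]), (213, [0.21, -1.24, 1.54]), (215, [0.74, -1.19, 1.59])]
345 [(205, [-1.91, -1.65, 1.3]), (207, [-1.52, -1.62, 1.53]), (209, [-0.98, -1.57, 1.59]), (211, [-0.44, -1.52, 1.65]), (213, [0.3, -1.45, 1.45]), (215, [0.79, -1.41, 1.55])]
```

View pics/d3.png

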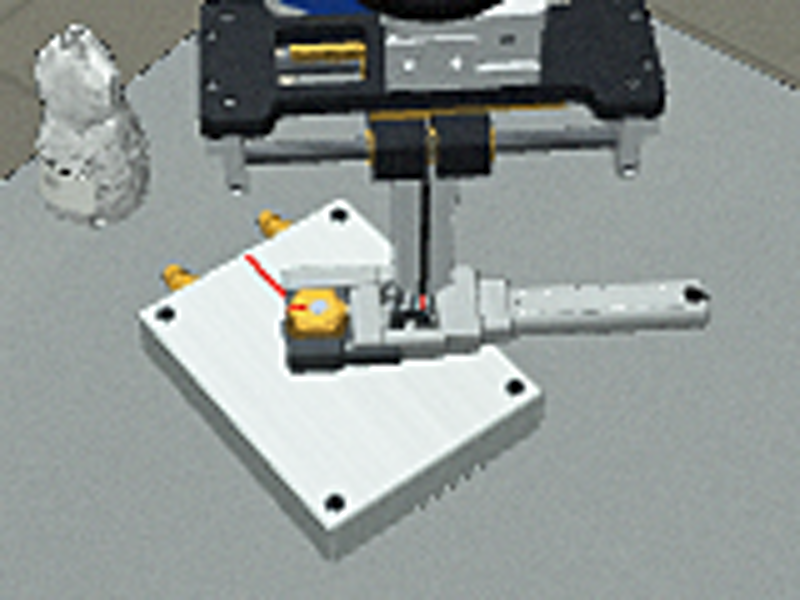

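The second side crop shows the finger bottom at crop row ~295 with the worm just below. The finger bottom is about 6 mm behind the TCP when shut, so contact should come at TCP z ≈ 0.048.

Request:
play_rows([
  [1, 0, 0, 0.12, 0, 0, 0],
  [1, 0, 0, 0.24, 0, 0, 0],
  [1, 0, 0, 0.36, 0, 0, 0],
  [1, 0, 0, 0.48, 0, 0, 0],
  [1, 0, 0, 0.6, 0, 0, 0],
  [1, 0, 0, 0.7, 0, 0, 0],
  [1, 0, 0, 0.8, 0, 0, 0],
  [1, 0, 0, 0.8, 0, 0, 0],
])

```text
time_s: 5.77
tool_pos: [0.5394, 0.0337, 0.0517]
tcp_rot: [0.399, 0.917, -0.0, -0.0]
force: [0.0, -0.0, -0.5]
gripper_width: 0.009
gripper_force: 0.0
```

Request:
play_rows([
  [1, 0, 0, 0.03, 0, 0, 0],
  [1, 0, 0, 0.06, 0, 0, 0],
  [1, 0, 0, 0.09, 0, 0, 0],
  [1, 0, 0, 0.12, 0, 0, 0],
  [1, 0, 0, 0.15, 0, 0, 0],
  [1, 0, 0, 0.15, 0, 0, 0],
])

```text
time_s: 6.27
tool_pos: [0.5396, 0.0337, 0.0504]
tcp_rot: [0.399, 0.917, -0.0, -0.0]
force: [0.0, -0.4, -0.3]
gripper_width: 0.005
gripper_force: 0.0
```

Request:
play_rows([
  [1, 0, 0, 0.03, 0, 0, 0],
  [1, 0, 0, 0.06, 0, 0, 0],
  [1, 0, 0, 0.09, 0, 0, 0],
  [1, 0, 0, 0.09, 0, 0, 0],
])

```text
time_s: 6.6
tool_pos: [0.5397, 0.0337, 0.0498]
tcp_rot: [0.399, 0.917, -0.0, 0.0]
force: [-0.7, 0.3, 1.6]
gripper_width: 0.003
gripper_force: 1.0
```

Request:
play_rows([
  [1, 0, 0, 0.02, 0, 0, 0],
  [1, 0, 0, 0.04, 0, 0, 0],
  [1, 0, 0, 0.06, 0, 0, 0],
  [1, 0, 0, 0.06, 0, 0, 0],
])

```text
time_s: 6.93
tool_pos: [0.5398, 0.0337, 0.0496]
tcp_rot: [0.399, 0.917, -0.0, 0.0]
force: [-2.3, -0.1, 6.7]
gripper_width: 0.004
gripper_force: 3.2
```

Contact, about 7 N. I press a little more and drag.

Request:
play_rows([
  [1, 0, 0.0, 0.05, 0, 0, 0],
  [1, 0, 0.15, 0.05, 0, 0, 0],
  [1, 0, 0.3, 0.05, 0, 0, 0],
  [1, 0, 0.45, 0.05, 0, 0, 0],
  [1, 0, 0.6, 0.05, 0, 0, 0],
])

```text
time_s: 7.35
tool_pos: [0.5443, 0.0376, 0.0499]
tcp_rot: [0.399, 0.917, -0.0, -0.0]
force: [-4.6, -0.3, 11.9]
gripper_width: 0.005
gripper_force: 5.8
```

Request:
play_rows([
  [1, 0, 0.15, 0, 0, 0, 0],
  [1, 0, 0.3, 0, 0, 0, 0],
  [1, 0, 0.45, 0, 0, 0, 0],
  [1, 0, 0.6, 0, 0, 0, 0],
])

```text
time_s: 7.68
tool_pos: [0.5489, 0.0418, 0.049]
tcp_rot: [0.399, 0.917, 0.0, 0.001]
force: [0.7, -0.5, 0.2]
gripper_width: 0.005
gripper_force: 0.5
```

Request:
play_rows([
  [1, 0, 0, -0.3, 0, 0, 0],
  [1, 0, -0.6, -0.4, 0, 0, 0],
  [1, 0, -1.2, -0.3, 0, 0, 0],
  [1, 0, -1.2, -0.18, 0, 0, 0],
  [1, 0, -1.2, -0.13, 0, 0, 0],
  [1, 0, -1.2, -0.08, 0, 0, 0],
  [1, 0, -1.2, -0.03, 0, 0, 0],
  [1, 0, -1.2, 0, 0, 0, 0],
])

```text
time_s: 8.35
tool_pos: [0.5389, 0.0332, 0.0491]
tcp_rot: [0.399, 0.917, -0.001, -0.001]
force: [-7.0, -2.0, 11.5]
gripper_width: 0.003
gripper_force: 6.1
```

Request:
play_rows([
  [1, 0, 0.15, 0, 0, 0, 0],
  [1, 0, 0.3, 0, 0, 0, 0],
  [1, 0, 0.45, 0, 0, 0, 0],
  [1, 0, 0.6, 0, 0, 0, 0],
])

```text
time_s: 8.68
tool_pos: [0.5442, 0.0379, 0.0499]
tcp_rot: [0.399, 0.917, -0.0, -0.0]
force: [-4.8, -0.2, 11.8]
gripper_width: 0.007
gripper_force: 5.8
```

Request:
play_rows([
  [1, 0, 0.15, 0, 0, 0, 0],
  [1, 0, 0.3, 0, 0, 0, 0],
  [1, 0, 0.4, 0, 0, 0, 0],
])

```text
time_s: 8.93
tool_pos: [0.5473, 0.0407, 0.0494]
tcp_rot: [0.399, 0.917, 0.0, 0.0]
force: [-2.5, 0.1, 6.1]
gripper_width: 0.006
gripper_force: 2.6
```

```bash
python3 - <<'E'
from h import *
c=cap('side',(295,191,375,251),8,'d4')
a=dict(np.load('pics/d2.npz'))['img'][191:251,295:375]
b=c['img'][191:251,295:375]
cv2.imwrite('pics/d4.png',cv2.resize(np.hstack([a,b]),None,fx=5,fy=5,interpolation=cv2.INTER_CUBIC))
E
```

```text
(no output)
```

View pics/d4.png

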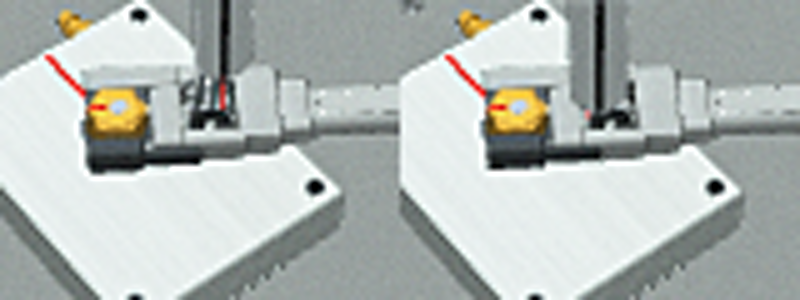

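The before/after crop shows the worm's red stripe rolled from the right (222,95) to the left (588,115) with the jaw still a bit open, so the drag works at roughly 1 rad per pass. Continuing.

Request:
play_rows([
  [1, 0, 0, -0.3, 0, 0, 0],
  [1, 0, -0.6, -0.4, 0, 0, 0],
  [1, 0, -1.1, -0.25, 0, 0, 0],
  [1, 0, -1.1, -0.13, 0, 0, 0],
  [1, 0, -1.1, -0.08, 0, 0, 0],
  [1, 0, -1.1, -0.03, 0, 0, 0],
  [1, 0, -1.1, 0, 0, 0, 0],
  [1, 0, -1.0, 0, 0, 0, 0],
])

```text
time_s: 9.65
tool_pos: [0.5388, 0.0329, 0.0488]
tcp_rot: [0.399, 0.917, -0.001, -0.001]
force: [-6.6, -2.4, 7.0]
gripper_width: 0.004
gripper_force: 4.7
```

Request:
play_rows([
  [1, 0, 0.15, 0, 0, 0, 0],
  [1, 0, 0.3, 0, 0, 0, 0],
  [1, 0, 0.45, 0, 0, 0, 0],
  [1, 0, 0.6, 0, 0, 0, 0],
])

```text
time_s: 9.98
tool_pos: [0.5442, 0.0375, 0.0499]
tcp_rot: [0.399, 0.917, -0.0, -0.0]
force: [-4.9, -0.6, 11.5]
gripper_width: 0.005
gripper_force: 5.6
```

Request:
play_rows([
  [1, 0, 0.15, 0, 0, 0, 0],
  [1, 0, 0.3, 0, 0, 0, 0],
  [1, 0, 0.4, 0, 0, 0, 0],
])

```text
time_s: 10.23
tool_pos: [0.5474, 0.0404, 0.0498]
tcp_rot: [0.399, 0.917, -0.0, 0.0]
force: [-4.2, -0.0, 8.6]
gripper_width: 0.007
gripper_force: 4.4
```

Request:
play_rows([
  [1, 0, 0, -0.3, 0, 0, 0],
  [1, 0, -0.6, -0.4, 0, 0, 0],
  [1, 0, -1.1, -0.25, 0, 0, 0],
  [1, 0, -1.1, -0.13, 0, 0, 0],
  [1, 0, -1.1, -0.08, 0, 0, 0],
  [1, 0, -1.1, -0.03, 0, 0, 0],
  [1, 0, -1.1, 0, 0, 0, 0],
  [1, 0, -1.0, 0, 0, 0, 0],
])

```text
time_s: 10.9
tool_pos: [0.5385, 0.0331, 0.0483]
tcp_rot: [0.399, 0.917, -0.001, -0.001]
force: [-6.4, -4.7, 7.3]
gripper_width: 0.0
gripper_force: 4.8
```

Request:
play_rows([
  [1, 0, 0.15, 0, 0, 0, 0],
  [1, 0, 0.3, 0, 0, 0, 0],
  [1, 0, 0.45, 0, 0, 0, 0],
  [1, 0, 0.6, 0, 0, 0, 0],
])

```text
time_s: 11.23
tool_pos: [0.5439, 0.0377, 0.0499]
tcp_rot: [0.399, 0.917, -0.0, -0.001]
force: [-6.4, 0.4, 11.9]
gripper_width: 0.01
gripper_force: 6.0
```

Request:
play_rows([
  [1, 0, 0.15, 0, 0, 0, 0],
  [1, 0, 0.3, 0, 0, 0, 0],
  [1, 0, 0.4, 0, 0, 0, 0],
])

```text
time_s: 11.48
tool_pos: [0.5471, 0.0406, 0.0498]
tcp_rot: [0.399, 0.917, -0.0, -0.0]
force: [-5.6, -1.0, 9.7]
gripper_width: 0.005
gripper_force: 4.9
```

Request:
play_rows([
  [1, 0, 0, -0.3, 0, 0, 0],
  [1, 0, -0.6, -0.4, 0, 0, 0],
  [1, 0, -1.0, -0.25, 0, 0, 0],
  [1, 0, -1.0, -0.13, 0, 0, 0],
  [1, 0, -1.0, -0.08, 0, 0, 0],
  [1, 0, -1.0, -0.03, 0, 0, 0],
  [1, 0, -1.0, 0, 0, 0, 0],
  [1, 0, -0.9, 0, 0, 0, 0],
])

```text
time_s: 12.15
tool_pos: [0.5393, 0.0336, 0.0487]
tcp_rot: [0.399, 0.917, -0.001, -0.001]
force: [-7.7, -5.6, 8.0]
gripper_width: 0.003
gripper_force: 5.6
```

Request:
play_rows([
  [1, 0, 0.15, 0, 0, 0, 0],
  [1, 0, 0.3, 0, 0, 0, 0],
  [1, 0, 0.45, 0, 0, 0, 0],
  [1, 0, 0.6, 0, 0, 0, 0],
])

```text
time_s: 12.48
tool_pos: [0.5442, 0.0378, 0.0499]
tcp_rot: [0.399, 0.917, -0.001, -0.001]
force: [-8.7, -0.9, 14.8]
gripper_width: 0.008
gripper_force: 7.1
```

Request:
play_rows([
  [1, 0, 0.15, 0, 0, 0, 0],
  [1, 0, 0.3, 0, 0, 0, 0],
  [1, 0, 0.35, 0, 0, 0, 0],
])

```text
time_s: 12.73
tool_pos: [0.5472, 0.0403, 0.0498]
tcp_rot: [0.399, 0.917, -0.001, -0.0]
force: [-5.8, -2.1, 11.3]
gripper_width: 0.006
gripper_force: 5.1
```

Request:
play_rows([
  [1, 0, 0, -0.3, 0, 0, 0],
  [1, 0, -0.6, -0.4, 0, 0, 0],
  [1, 0, -1.0, -0.25, 0, 0, 0],
  [1, 0, -1.0, -0.13, 0, 0, 0],
  [1, 0, -1.0, -0.08, 0, 0, 0],
  [1, 0, -1.0, -0.03, 0, 0, 0],
  [1, 0, -1.0, 0, 0, 0, 0],
  [1, 0, -0.9, 0, 0, 0, 0],
])

```text
time_s: 13.4
tool_pos: [0.5395, 0.0339, 0.0487]
tcp_rot: [0.399, 0.917, -0.002, -0.001]
force: [-9.1, -5.3, 8.5]
gripper_width: 0.004
gripper_force: 6.5
```

Request:
play_rows([
  [1, 0, 0.15, 0, 0, 0, 0],
  [1, 0, 0.3, 0, 0, 0, 0],
  [1, 0, 0.45, 0, 0, 0, 0],
  [1, 0, 0.6, 0, 0, 0, 0],
])

```text
time_s: 13.73
tool_pos: [0.5444, 0.0378, 0.0499]
tcp_rot: [0.399, 0.917, -0.002, -0.001]
force: [-8.0, -4.2, 13.2]
gripper_width: 0.005
gripper_force: 6.8
```

Request:
play_rows([
  [1, 0, 0.15, 0, 0, 0, 0],
  [1, 0, 0.3, 0, 0, 0, 0],
  [1, 0, 0.35, 0, 0, 0, 0],
])

```text
time_s: 13.98
tool_pos: [0.5482, 0.0405, 0.0497]
tcp_rot: [0.399, 0.917, -0.001, 0.0]
force: [-3.4, -2.3, 7.5]
gripper_width: 0.009
gripper_force: 3.8
```

Request:
play_rows([
  [1, 0, 0, -1.5, 0, 0, 0],
  [1, 0, -1, -3, 0, 0, 0],
  [1, 0, -2, -5, 0, 0, 0],
  [1, 0, -2, -7, 0, 0, 0],
  [1, 0, -2, -7, 0, 0, 0],
])

```text
time_s: 14.4
tool_pos: [0.5357, 0.0271, 0.1222]
tcp_rot: [0.399, 0.917, 0.001, 0.004]
force: [0.2, -0.7, 0.4]
gripper_width: 0.008
gripper_force: 0.0
```

```bash
python3 - <<'E'
from h import *
c=cap('wrist',(240,110,440,260),4,'w2');o=ctrl.get_obs();print(o['tool_pos'])
E
```

```text
[0.53464831 0.02731317 0.12019454]
```

View pics/w2.png

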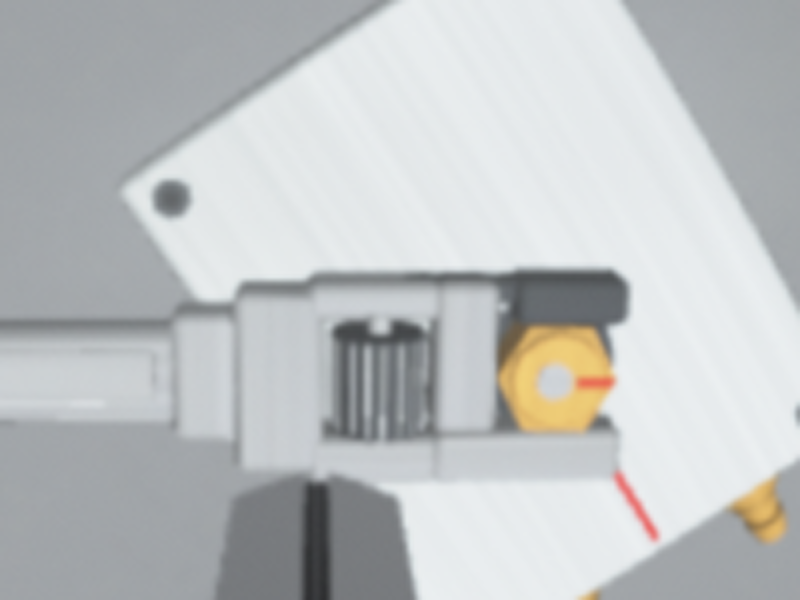

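The wrist crop shows the dark jaw flush on the nut's upper flat and the fixed jaw on the lower flat. The nut line runs from (555,382) to (614,382) and the block line from (618,474) to (656,538). Next I compute the swing geometry.

```bash
cat >> h.py <<'E'
def geo(c,f,nut,tip,b,e):
    n=f(*nut,.0465);t=f(*tip,.0465);b=f(*b,.03)
    an=lambda v:np.degrees(np.arctan2(v[1],v[0]))
    e=f(*e,.042);print('nut',n,'nutline',an(t-n),'block',an(b-n),'wrench',an(n-e),'e',e);return n
E
python3 - <<'E'
from h import *
c=dict(np.load('pics/w2.npz'));f=lambda u,v,z:atz(c,240+u/4,110+v/4,z,1)
n=geo(c,f,(556,381),(614,382),(656,538),(0,370))
b=f(618,474,.03);e=f(656,538,.03);print(np.degrees(np.arctan2(*(e-b)[1::-1])))
o=ctrl.get_obs();print(o['tool_pos'],R.from_quat(o['tcp_rot']).as_matrix().round(3))
th=np.radians(43)
u=np.array([np.cos(th),np.sin(th),0]);v=np.array([-np.sin(th),np.cos(th),0])
p=n-.135*u-.035*v;p[2]=.0295;print(p,tool(p,o))
E
```

```text
nut [0.575  0.0642 0.0465] nutline 41.34777721969365 block -12.429316777772705 wrench 42.400387842781974 e [ 0.4829 -0.0199  0.042 ]
-13.90268711422055
[0.53464831 0.02731317 0.12019454] [[-0.681  0.732  0.005]
 [ 0.732  0.681 -0.   ]
 [-0.004  0.003 -1.   ]]
[ 0.50013719 -0.05346716  0.0295    ] [-3.53 -8.06  9.06]
```

Request:
play_rows([
  [1, -1, -2, 0, 0, 0, 0],
  [1, -2, -4, 0, 0, 0, 0],
  [1, -3, -6, 1, 0, 0, 0],
  [1, -3.5, -8, 3, 0, 0, 0],
  [1, -3.5, -8, 5, 0, 0, 0],
  [1, -3.5, -8, 7, 0, 0, 0],
  [1, -3.5, -8, 8.5, 0, 0, 0],
  [1, -3.5, -8, 9, 0, 0, 0],
])

```text
time_s: 15.12
tool_pos: [0.4954, -0.0516, 0.0243]
tcp_rot: [0.399, 0.917, -0.0, -0.003]
force: [-0.6, 0.7, 0.2]
gripper_width: 0.008
gripper_force: 0.0
```

Request:
play_rows([
  [1, 0.4, 0, 0, 0, 0, 0],
  [1, 0.8, 0, 0, 0, 0, 0],
  [1, 1.1, 0, 0, 0, 0, 0],
  [1, 1.3, 0, 0, 0, 0, 0],
  [1, 1.5, 0, 0, 0, 0, 0],
])

```text
time_s: 15.53
tool_pos: [0.4889, -0.0419, 0.0294]
tcp_rot: [0.399, 0.917, -0.0, 0.001]
force: [0.6, -2.2, -0.8]
gripper_width: 0.003
gripper_force: 1.2
```

Contact at the expected spot. Now I sweep along the arc.

Request:
play_rows([
  [1, 0.35, -0.05, 0, 0, 0, 0.026],
  [1, 0.71, -0.09, 0, 0, 0, 0.052],
  [1, 1.42, -0.14, 0, 0, 0, 0.105],
  [1, 2.14, -0.15, 0, 0, 0, 0.157],
  [1, 2.85, -0.12, 0, 0, 0, 0.209],
  [1, 3.56, -0.06, 0, 0, 0, 0.262],
  [1, 4.27, 0.04, 0, 0, 0, 0.314],
  [1, 4.97, 0.18, 0, 0, 0, 0.367],
])

```text
time_s: 16.2
tool_pos: [0.4568, -0.0043, 0.0296]
tcp_rot: [0.561, 0.828, 0.001, 0.002]
force: [1.8, -2.2, -1.1]
gripper_width: 0.002
gripper_force: 1.2
```

```bash
python3 - <<'E'
from h import *
o=ctrl.get_obs();r=o['tool_pos']-[.575,.0642,0];print(o['force'],np.hypot(*r[:2]),np.degrees(np.arctan2(-r[1],-r[0])),r)
m=R.from_quat(o['tcp_rot']).as_matrix();print(np.degrees(np.arctan2(m[1,1],m[0,1])))
c=cap('wrist',out='w3');c=cap('side',out='d5')
E
```

```text
[ 1.82178537 -2.16210143 -1.09397512] 0.13661719859171834 30.07659467764252 [-0.11822254 -0.0684667   0.02957165]
21.792471545546174
```

Request:
play_rows([
  [1, 0.71, -0.09, 0, 0, 0, 0.052],
  [1, 1.42, -0.14, 0, 0, 0, 0.105],
  [1, 2.14, -0.15, 0, 0, 0, 0.157],
  [1, 2.85, -0.12, 0, 0, 0, 0.209],
  [1, 3.56, -0.06, 0, 0, 0, 0.262],
  [1, 4.27, 0.04, 0, 0, 0, 0.314],
  [1, 4.97, 0.18, 0, 0, 0, 0.367],
  [1, 5.66, 0.35, 0, 0, 0, 0.419],
])

```text
time_s: 16.97
tool_pos: [0.439, 0.0492, 0.0294]
tcp_rot: [0.72, 0.694, 0.001, 0.002]
force: [1.2, -2.3, -0.1]
gripper_width: 0.003
gripper_force: 1.4
```

Request:
play_rows([
  [1, 0.35, -0.05, 0, 0, 0, 0.026],
  [1, 0.71, -0.09, 0, 0, 0, 0.052],
  [1, 0.71, -0.09, 0, 0, 0, 0.052],
  [1, 0.71, -0.09, 0, 0, 0, 0.052],
])

```text
time_s: 17.3
tool_pos: [0.4373, 0.0568, 0.0288]
tcp_rot: [0.737, 0.676, 0.0, 0.0]
force: [-0.2, -0.8, 0.0]
gripper_width: 0.004
gripper_force: 0.3
```

```bash
python3 - <<'E'
from h import *
o=ctrl.get_obs();r=o['tool_pos']-[.575,.0642,0];print(o['force'],np.hypot(*r[:2]),np.degrees(np.arctan2(-r[1],-r[0])),r)
m=R.from_quat(o['tcp_rot']).as_matrix();print(np.degrees(np.arctan2(m[1,1],m[0,1])))
c=cap('wrist',(330,90,530,240),4,'w4')
E
```

```text
[-0.19131323 -0.8317033   0.03617603] 0.13789099214071987 3.0768372933397536 [-0.13769222 -0.00740132  0.0288269 ]
-4.945782399996424
```

View pics/w4.png

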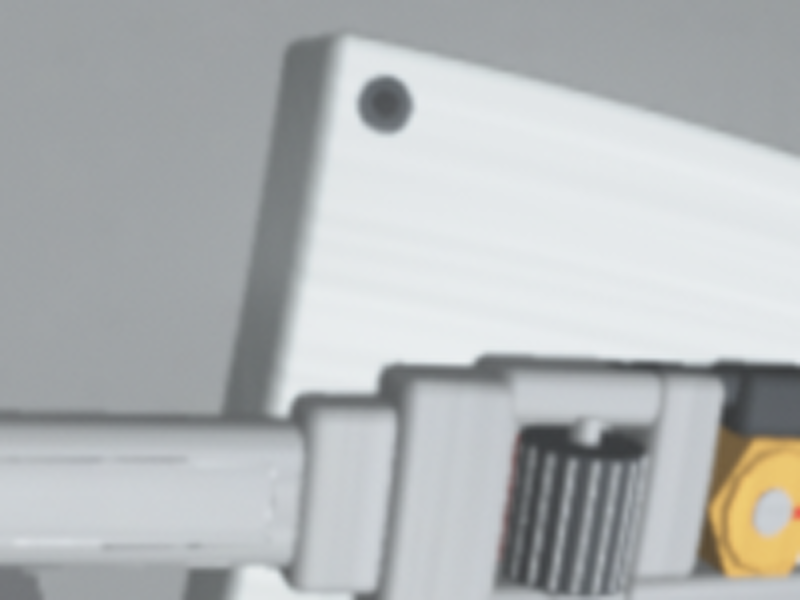

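The crop shows the wrench still on the nut, with the nut hub at crop (775,512) and the view cutting off before the lines. I'll measure both red lines by colour.

```bash
cat >> h.py <<'E'
def lines(c,fish=True):
    b,g,r=[c['img'][:,:,i].astype(int) for i in range(3)]
    m=((r-np.maximum(g,b))>60).astype(np.uint8)
    n,l,s,ce=cv2.connectedComponentsWithStats(m)
    for i in range(1,n):
        if s[i,4]<5: continue
        v,u=np.nonzero(l==i)
        for z in(.03,.047):
            P=np.array([atz(c,x,y,z,fish)[:2] for x,y in zip(u,v)])
            if abs(P.mean(0)-[.59,.06]).max()>.08: continue
            d=cv2.fitLine(P.astype(np.float32)*1000,cv2.DIST_L2,0,.01,.01).ravel()
            print(z,s[i],P.mean(0),P.min(0),P.max(0),np.degrees(np.arctan2(d[1],d[0])), 'from nut',np.degrees(np.arctan2(*(P.mean(0)-[.575,.0642])[::-1])))
E
python3 - <<'E'
from h import *
for n in('w1','w2','w4'): print(n);lines(dict(np.load(f'pics/{n}.npz')))
print('side');lines(ctrl.capture('side'),False)
E
```

```text
w1
0.03 [316 195   2   4   7] [0.53892857 0.03292857] [0.5377 0.032 ] [0.5403 0.0341] -38.915726 from nut -139.07697905171716
0.047 [316 195   2   4   7] [0.53591429 0.03632857] [0.5348 0.0355] [0.5372 0.0374] -39.518024 from nut -144.50790987366767
0.03 [377 202  10   4  35] [0.58732    0.06873714] [0.5833 0.0655] [0.591 0.072] 40.209778 from nut 20.21746992351195
0.047 [377 202  10   4  35] [0.58123143 0.06989714] [0.5775 0.0669] [0.5847 0.073 ] 40.045593 from nut 42.43541211259694
0.03 [386 224  13  20  50] [0.617148 0.054782] [0.6054 0.0518] [0.6289 0.0578] -12.6068 from nut -12.595864381366374
0.047 [386 224  13  20  50] [0.609186 0.056826] [0.5982 0.054 ] [0.6202 0.0596] -12.586522 from nut -12.17233745983492
w2
0.03 [384 204  10   4  34] [0.58777647 0.06884412] [0.5844 0.0656] [0.5909 0.0723] 44.223183 from nut 19.975693019971114
0.047 [384 204  10   4  34] [0.58118824 0.06981471] [0.578  0.0668] [0.5841 0.0731] 44.6396 from nut 42.21806732161977
0.03 [394 228  10  17  40] [0.618745  0.0545475] [0.6089 0.0518] [0.6287 0.0571] -13.663807 from nut -12.443143639306738
0.047 [394 228  10  17  40] [0.6102425 0.056405 ] [0.601  0.0538] [0.6196 0.0588] -13.558694 from nut -12.47198930906932
w4
0.03 [528 214  33   6 108] [0.60903889 0.05573241] [0.5928 0.0516] [0.629  0.0589] -7.651425 from nut -13.969481019212912
0.047 [528 214  33   6 108] [0.59364167 0.06309259] [0.5789 0.0594] [0.6118 0.066 ] -7.6205006 from nut -3.399658003554482
side
0.03 [304 202   8   9  14] [0.61427857 0.05405714] [0.6003 0.0492] [0.6291 0.0586] -16.49512 from nut -14.479117125071175
0.047 [304 202   8   9  14] [0.6042     0.06429286] [0.5906 0.0595] [0.6187 0.0687] -16.50705 from nut 0.18220220716720587
0.03 [314 209   3   3   5] [0.59318 0.05198] [0.5894 0.0505] [0.5969 0.0535] -13.832497 from nut -33.907700486069366
0.047 [314 209   3   3   5] [0.58366 0.06228] [0.58   0.0608] [0.5873 0.0638] -14.125675 from nut -12.50078336337286
```

```bash
cat >> h.py <<'E'
def nutline(c,u0,u1):
    b,g,r=[c['img'][:,:,i].astype(int) for i in range(3)]
    v,u=np.nonzero((r-np.maximum(g,b))>60);k=(u>=u0)&(u<=u1)&(v>150)&(v<260);v,u=v[k],u[k]
    P=np.array([atz(c,x,y,.047,True)[:2] for x,y in zip(u,v)])
    for uu in sorted(set(u)): print(uu,v[u==uu].mean(), P[u==uu].mean(0).round(4),end=' ')
    d=cv2.fitLine(P.astype(np.float32)*1000,cv2.DIST_L2,0,.01,.01).ravel();print('\n',np.degrees(np.arctan2(d[1],d[0])))
E
python3 - <<'E'
from h import *
c=dict(np.load('pics/w4.npz'));nutline(c,526,562);nutline(c,526,536);nutline(c,545,562)
print(atz(c,330+775/4,90+512/4,.047,1))
f=lambda u,v,z:atz(c,330+u/4,90+v/4,z,1)
for a,b in [((0,420),(300,420)),((0,565),(290,565)),((480,360),(720,380))]: d=f(*b,.042)-f(*a,.042);print(np.degrees(np.arctan2(d[1],d[0])))
E
```

```text
528 218.5 [0.579  0.0636] 529 217.5 [0.5798 0.0642] 530 217.5 [0.5808 0.064 ] 531 217.5 [0.5817 0.0639] 532 217.5 [0.5826 0.0638] 533 217.5 [0.5836 0.0637] 534 217.5 [0.5846 0.0636] 535 217.5 [0.5855 0.0635] 536 216.0 [0.5863 0.0645] 537 215.5 [0.5872 0.0648] 538 215.0 [0.5881 0.065 ] 539 215.0 [0.5891 0.0649] 540 215.0 [0.5901 0.0648] 541 215.0 [0.5911 0.0647] 542 215.5 [0.5921 0.0642] 543 216.0 [0.5932 0.0637] 544 216.0 [0.5942 0.0636] 545 216.0 [0.5952 0.0635] 546 216.0 [0.5963 0.0634] 547 216.0 [0.5973 0.0633] 548 216.5 [0.5984 0.0628] 549 217.0 [0.5995 0.0623] 550 217.0 [0.6006 0.0622] 551 217.0 [0.6016 0.0621] 552 217.0 [0.6027 0.0619] 553 217.0 [0.6038 0.0618] 554 217.5 [0.6049 0.0613] 555 218.0 [0.6061 0.0608] 556 218.0 [0.6072 0.0607] 557 218.0 [0.6083 0.0606] 558 218.0 [0.6094 0.0604] 559 218.0 [0.6105 0.0603] 560 218.5 [0.6117 0.0598] 
 -7.6205006
528 218.5 [0.579  0.0636] 529 217.5 [0.5798 0.0642] 530 217.5 [0.5808 0.064 ] 531 217.5 [0.5817 0.0639] 532 217.5 [0.5826 0.0638] 533 217.5 [0.5836 0.0637] 534 217.5 [0.5846 0.0636] 535 217.5 [0.5855 0.0635] 536 216.0 [0.5863 0.0645] 
 -0.5941763
545 216.0 [0.5952 0.0635] 546 216.0 [0.5963 0.0634] 547 216.0 [0.5973 0.0633] 548 216.5 [0.5984 0.0628] 549 217.0 [0.5995 0.0623] 550 217.0 [0.6006 0.0622] 551 217.0 [0.6016 0.0621] 552 217.0 [0.6027 0.0619] 553 217.0 [0.6038 0.0618] 554 217.5 [0.6049 0.0613] 555 218.0 [0.6061 0.0608] 556 218.0 [0.6072 0.0607] 557 218.0 [0.6083 0.0606] 558 218.0 [0.6094 0.0604] 559 218.0 [0.6105 0.0603] 560 218.5 [0.6117 0.0598] 
 -13.126611
[0.575  0.0643 0.047 ]
-4.698680517299429
-5.594269810829226
-7.9347967658126874
```

Wrench at about -5.3°, block at -12.6°: 7° more, slowly.

Request:
play_rows([
  [1, 0.35, -0.05, 0, 0, 0, 0.026],
  [1, 0.71, -0.09, 0, 0, 0, 0.052],
  [1, 1.0, -0.11, 0, 0, 0, 0.075],
  [1, 1.3, -0.13, 0, 0, 0, 0.096],
  [1, 1.5, -0.14, 0, 0, 0, 0.11],
  [1, 1.7, -0.14, 0, 0, 0, 0.126],
  [1, 1.7, -0.14, 0, 0, 0, 0.126],
  [1, 1.7, -0.14, 0, 0, 0, 0.126],
])

```text
time_s: 18.07
tool_pos: [0.437, 0.0739, 0.0285]
tcp_rot: [0.778, 0.628, -0.0, -0.0]
force: [-0.7, -1.9, 2.0]
gripper_width: 0.004
gripper_force: 1.4
```

Request:
play_rows([
  [1, -0.5, 0, 0, 0, 0, 0],
  [1, -1.5, 0, 0, 0, 0, 0],
  [1, -2, 0, -2, 0, 0, 0],
  [1, -2, 2, -5, 0, 0, 0],
  [1, -2, 5, -8, 0, 0, 0],
  [1, -2, 8, -10, 0, 0, 0],
  [1, -2, 8, -10, 0, 0, 0],
  [1, -2, 8, -10, 0, 0, 0],
])

```text
time_s: 18.73
tool_pos: [0.5124, 0.0365, 0.1296]
tcp_rot: [0.779, 0.627, 0.001, 0.001]
force: [-0.3, 0.5, -0.8]
gripper_width: 0.004
gripper_force: 0.0
```

```bash
python3 - <<'E'
from h import *
c=cap('wrist',(260,80,460,230),4,'w5');lines(c)
E
```

```text
0.03 [404 157  30   4  60] [0.61418333 0.05537   ] [0.5994 0.0512] [0.6286 0.0594] -12.887343 from nut -12.699519157216248
0.047 [404 157  30   4  60] [0.60903667 0.058825  ] [0.5952 0.0549] [0.6226 0.0626] -12.920798 from nut -8.97392324826814
0.03 [387 158   9   4  22] [0.58663182 0.05935   ] [0.5828 0.0577] [0.5906 0.0614] -15.340442 from nut -22.63417180387636
0.047 [387 158   9   4  22] [0.58313182 0.06256818] [0.5795 0.061 ] [0.5868 0.0645] -15.57782 from nut -11.346881595841051
```

View pics/w5.png

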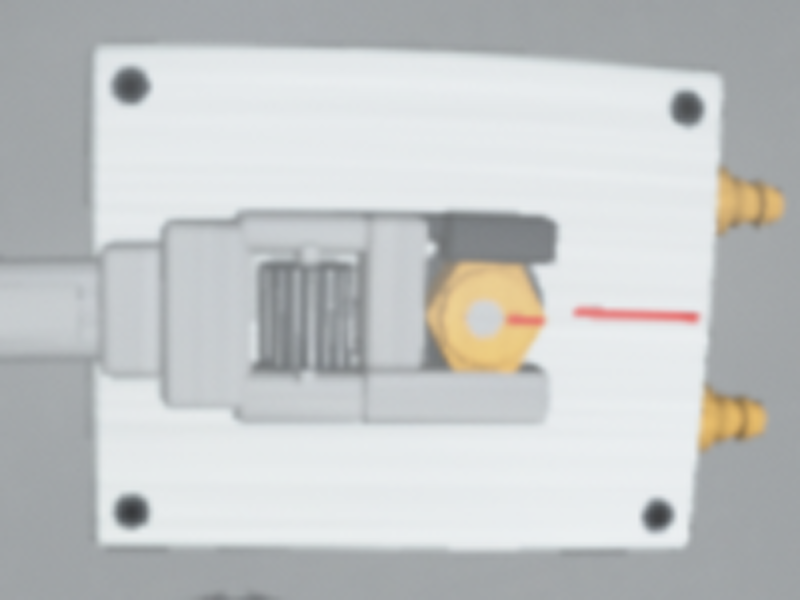

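The final picture shows the nut line (508–545,321) along the block line (576–698,315). By the contact geometry the wrench is at about -12.4° against the block's -12.7°. The jaws are closed on the nut and the gripper is clear, so I hand in.

```bash
python3 -c "
from plant import ctrl
print(ctrl.hand_in())"
```

```text
the job is handed in; nothing more can be done
None
```

I closed the jaws snugly on the nut and turned it clockwise about 55° until its red line matched the block's, which I measure as within about 3°; the job is handed in at about 19 s, and the verdict was not shown to me.

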